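# Show a gift box's barcode to the counter scanner

### The arm

A 6-joint arm with a two-finger parallel gripper is mounted at the origin on the work surface. World frame = base frame: x ahead of the robot, y to its left, z up, the work surface at z = 0. Lengths are in m, angles in rad, forces in N, time in s.
With the tool pointing down it reaches from about 0.225 to 0.875 m from the base axis. Payload 3.4 kg.
Tool frame: the origin (TCP) lies on the mounting face of the last link; the fingertips stand 173 mm ahead of it and the grasp point (between the pads) lies 155 mm ahead of it; z points along the fingers, y is the line along which they close (so a half turn about z gives the same grasp; the last joint's range is limited). The gripper opens to 85 mm and grips with 20 to 120 N. Pads are 22 mm wide; open, the fingers measure 114 mm over their backs; the gripper's body (76 mm by 85 mm) begins 54 mm behind the grasp point. The pads swing forward as they close: fully open they stand 13 mm farther back than shut.
Start: joints at [-1.354, 0.276, 1.505, -0, 1.361, -0.121], TCP at [0.191, -0.543, 0.405] pointing down, gripper open.
Joint ranges: [-2.89, 2.89], [-0.75, 2.08], [0.22, 2.7], [-1.18, 4.32], [0.11, 2.71], [-2.7, 2.7]. Speed limits (rad/s): [2.57, 2.57, 3.14, 3.14, 3.14, 3.14].

### API

Orientations are given as a unit quaternion [w, x, y, z].
In Python, from rig import manip gives the robot as it stands.
- The arm moves only by the tool carry_out, never from a script. Its arguments are lists of equal length, an entry for each row: "linear": the shift along the world's x, y, z each as a share of 500 mm, from -1 to 1, a list of three; "angular": the turn, a rotation vector about the world's x, y, z each as a share of 0.08 rad, from -1 to 1, a list of three; "hand": the opening, from 0 (shut) to 1 (fully open). In form: {"linear": [[x, y, z], ...], "angular": [[rx, ry, rz], ...], "hand": [hand, ...]}. A call has 1 to 8 rows; each row shifts and turns the commanded pose from where the row before left it; what a row does not reach is not made up. A row lasts 1/12 s, in which the tool goes at most 41.7 mm and 7.16 degrees, less where a joint would pass 70% of its speed; a pose out of reach is approached as far as the arm can. A call with a number of a shift or a turn outside -1 to 1 is refused whole. A call with a gripper value outside its range is refused whole. The fingers move at their own pace and stop on an object; "force" is the grip in N (left out, the last holds). Time passes only in rows, so rows that do not move let the fingers close. It gives the time, the measured TCP pose, the force, the opening and the grip force at its end, in the units of the state.
- manip.get_state(): the state, without advancing time (a new reading comes with each control period).
- manip.get_image(name): name is "side" or "top"; returns the picture (384x512x3 uint8, red, green, blue); there is no depth.
- manip.camera_params(name): a dict with "fx", "fy", "cx", "cy" (pixels), "view" (4x4, takes a point from world to camera coordinates). Camera axes: x right, y down, z forward; pixel columns grow to the right and rows downward; lengths in m; the calibration is good to about 2 mm. A picture is of the moment at which its call begins. camera_params takes no time and is no camera call.
- manip.sign_off(): hands the job in; it is judged then, once.
The state is a dict: "clock": time; "qpos": joint angles; "qd": joint speeds; "effort": joint torques, N m; "position": TCP position; "ee_rot": TCP orientation; "contact_force": force on the tool from outside, world axes, zero at the start; "moment": the same for the moment, N m; "width": finger opening in m; "gripper_force": force on a finger pad.
Only numpy, scipy, OpenCV 4.12 (cv2) and the standard library are available. Lean on these libraries where they do the work, as an engineer would, in place of code of your own. Each camera call takes 0.05 s, during which the arm holds its last target. There are 200 camera calls.

### The job

The oblong dark gift box lies flat on a small wooden block; stand it up on the counter on its barcode end (the thin end that the white label wraps around). Then carry it past the tray of drink cans and hold it upright over the counter scanner, barcode end down about 2 cm above the glass, centred on the window and with its width along the window's long side, touching the scanner at no time and disturbing nothing else on the counter. Finish while still holding it there, motionless: do not put it down or let go.

Things in the scene. Friction and masses are not known exactly. Their poses are not given: they have to be found in the camera images.
- carton: Oblong dark-grey rigid gift box, 110 x 64 x 26 mm, about 0.14 kg, starting flat on the wooden block (overhanging it by 8 to 20 mm), barcode end towards the robot within 25 degrees. Origin: centre of its large underside as it lies at the start. x: along the length, away from the barcode end (up when that end is down); y: along the 64 mm width; z: along the 26 mm thickness, up at the start.
- barcode (a point): Centre of the box's 64 x 26 mm barcode end face, at (-55, 0, 13) mm in the box's frame. A white label with black bars covers this face and wraps 22 mm onto the top face. Same axes as the box.
- far_end (a point): Centre of the other 64 x 26 mm end face, at (55, 0, 13) mm in the box's frame.
- riser: Small wooden display block, fixed to the counter, 80 mm (x) x 36 mm (y) x 35 mm high, under the box. Origin: centre of its underside, on the counter (the counter is at height 0).
- scanner: Black counter scanner, fixed, 110 mm (x) x 150 mm (y) x 45 mm high, with a flat dark window 46 mm (x) x 96 mm (y) in the middle of its top, flush with the top. Origin: centre of its underside; z up. The window's long side runs along y.
- window (a point): Centre of the scanner's window, on the glass, 45 mm above the counter. Same axes as the scanner: y along the window's long side, z up.
- tray: Fixed dark wooden tray with one row of four cells, 360 mm (x) x 84 mm (y) x 45 mm high, between the box and the scanner. Origin: centre of its underside.
- square_box: Square dark-grey box, 90 x 90 x 30 mm, lying loose on the counter beside the block; leave it alone. Origin: centre of its underside.
- jar: Amber glass jar, 72 mm across, 100 mm high, loose. Origin: centre of its underside.
- cup: White mug, 80 mm across, 90 mm high, handle at its +y, loose. Origin: centre of its underside.
- sugar: Clear glass sugar jar with a steel cap, 64 mm across, 110 mm high, loose. Origin: centre of its underside.
- can0: Drink can, 66 mm across, 115 mm high, standing loose in the tray, its top 120 mm above the counter; number 0 of four, counted from the robot outwards. Origin: centre of its underside.
- can1: Drink can, 66 mm across, 115 mm high, standing loose in the tray, its top 120 mm above the counter; number 1 of four, counted from the robot outwards. Origin: centre of its underside.
- can2: Drink can, 66 mm across, 115 mm high, standing loose in the tray, its top 120 mm above the counter; number 2 of four, counted from the robot outwards. Origin: centre of its underside.
- can3: Drink can, 66 mm across, 115 mm high, standing loose in the tray, its top 120 mm above the counter; number 3 of four, counted from the robot outwards. Origin: centre of its underside.
There are look-alikes about, which are no part of the job. What is shaped like the carton but blue or purple is not meant.

How it is judged:
By the outcome, as a careful person would: the job done as asked, in the order asked, and still so for the second after the job is handed in, while the arm keeps its last pose, push and grip.
It also fails if it takes over 72 s, if anything falls off the work surface, if the arm or the gripper's body presses on something with over 40 N, if the wrist force passes 120 N, or if a joint passes its speed limit or range.

## Working session

There is one attempt and no reset: what is moved stays moved. The work goes in short steps, Python scripts to look and compute and a tool call to move; the robot and the scene stay as the last step left them, time stands still between calls to the robot, and variables do not carry over. Pictures are saved under pics/ and viewed, at most 10 in all, crops included, and the job is handed in when it is done.

Besides the shell and the picture viewer there is one more tool, called as name(argument=value, ...), one argument or row to a line, values as JSON. carry_out: Moves the arm, as the interface text tells. Its arguments: {"type":"object","properties":{"linear":{"type":"array"},"angular":{"type":"array"},"hand":{"type":"array"},"force":{"type":"number"}},"required":["linear","angular","hand"]}

```bash
mkdir -p pics; python3 - <<'E'
from rig import manip
import cv2,numpy as np
for n in("side","top"):
    im=manip.get_image(n); cv2.imwrite(f"pics/{n}0.png",cv2.resize(im[:,:,::-1],(800,600),interpolation=cv2.INTER_CUBIC))
    np.save(f"{n}0.npy",im)
    p=manip.camera_params(n);print(n,p["fx"],p["fy"],p["cx"],p["cy"],np.round(p["view"],4).tolist())
s=manip.get_state();print(s)
E
```

```text
side 416.8490405348851 416.8490405348851 258.8470958826157 195.5835066774631 [[0.9924, -0.1218, 0.0166, -0.5421], [-0.047, -0.5003, -0.8646, 0.1001], [0.1136, 0.8572, -0.5023, 1.0312], [0.0, 0.0, 0.0, 1.0]]
top 488.29177095188766 488.29177095188766 257.0010975392428 196.01713047267626 [[-0.0112, -0.9996, -0.025, 0.0462], [-0.997, 0.0131, -0.0759, 0.5368], [0.0762, 0.0241, -0.9968, 1.5976], [0.0, 0.0, 0.0, 1.0]]
{'clock': 0.1, 'qpos': array([-1.35401014e+00,  2.76495520e-01,  1.50598885e+00,  2.08358547e-06,
        1.36071926e+00, -1.21005582e-01]), 'qd': array([-0.00025899,  0.00099451, -0.00386067, -0.00167011,  0.00022104,
        0.00072967]), 'effort': array([ 1.53405439e-03, -4.17700624e+01, -2.46404868e+01, -8.93569745e-05,
        5.81594548e-03, -9.05151921e-06]), 'position': array([ 0.19050773, -0.54231768,  0.40395371]), 'ee_rot': array([-8.04612930e-04,  9.85770680e-01,  1.68093775e-01, -3.75427577e-05]), 'contact_force': array([-0.07733002,  0.04108622,  0.80996877]), 'moment': array([ 0.02236186, -0.03650845,  0.03764569]), 'gripper_force': 0.0, 'width': 0.08544961732973919}
```

View pics/side0.png

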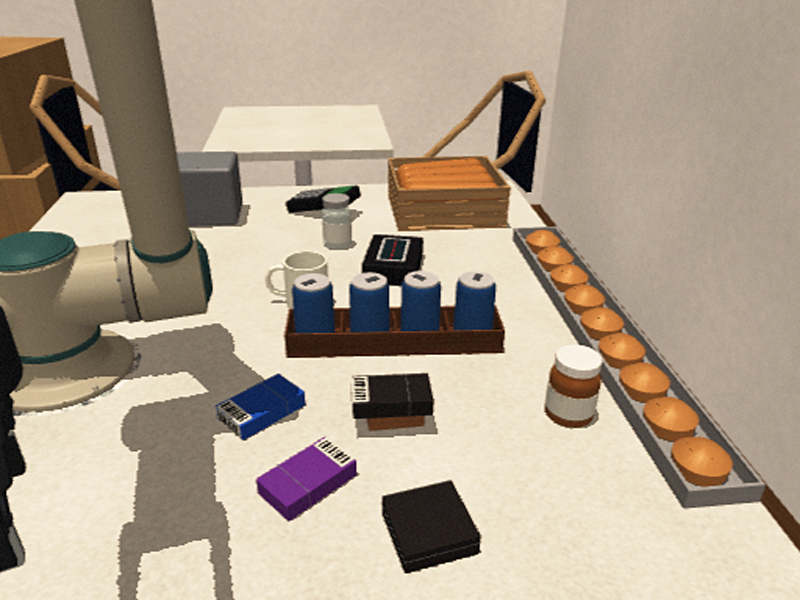

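View pics/top0.png

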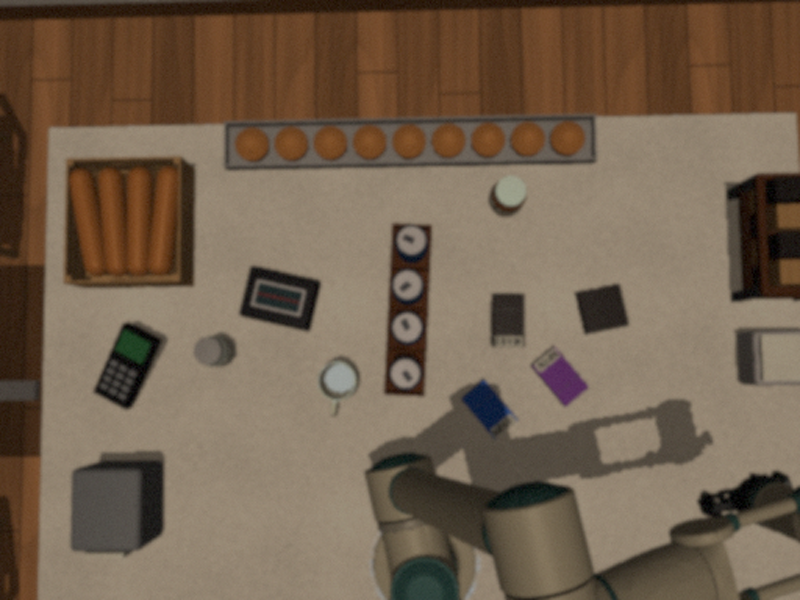

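The side picture shows the robot at left, with the dark oblong box on the wooden block at (392,395). Also visible are a blue look-alike (260,405), a purple one (307,478), the square dark box (432,525), the can tray (395,320) and the scanner (393,258). In the top picture these are the dark box (508,320), blue (488,407), purple (560,377), square (602,308), scanner (280,297) and cans (407,310). Only the dark box with its white label towards the robot, resting on wood, fits. I'll confirm that in an enlarged crop.

```bash
python3 - <<'E'
import cv2,numpy as np
s=np.load("side0.npy");t=np.load("top0.npy")
def c(im,x,y,w=80,h=60): return cv2.resize(im[y:y+h,x:x+w,::-1],(400,300),interpolation=cv2.INTER_CUBIC)
a=np.vstack([np.hstack([c(s,215,225),c(t,285,175)]),np.hstack([c(s,210,140),c(t,140,160)])])
a=cv2.convertScaleAbs(a,alpha=1.3,beta=20)
cv2.imwrite("pics/crop1.png",a)
E
```

```text
(no output)
```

View pics/crop1.png

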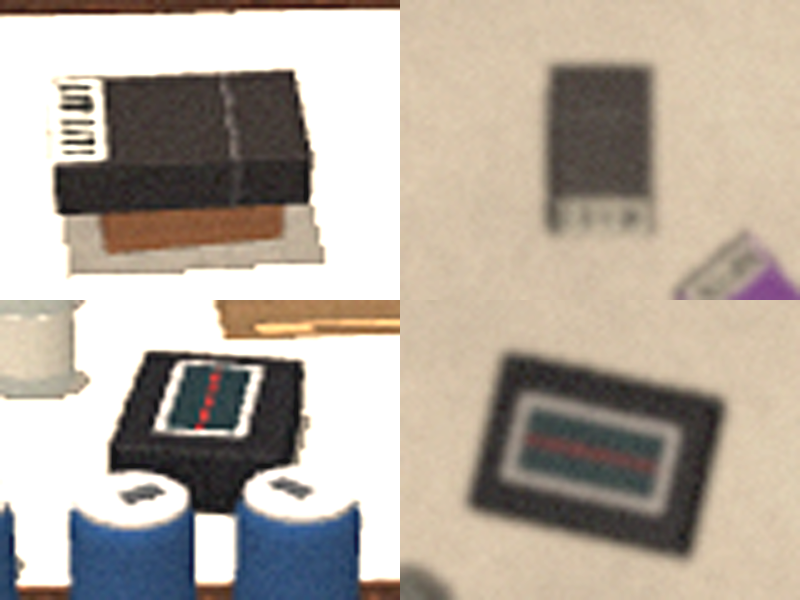

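The crop confirms the target. It is the dark box on wood with the label on its left (robot) end: side corners at crop (57,166), (60,77), (297,71), (309,160), and in top (548..653, 66..232). The scanner frame is centred near crop (592,453) in top and (210,400) in side, with its long side running nearly along world y but tilted.

```bash
cat > h.py <<'E'
import numpy as np
from rig import manip
from scipy.optimize import least_squares
P={n:manip.camera_params(n) for n in("side","top")}
def proj(n,X):
    p=P[n];V=np.array(p["view"]);X=np.atleast_2d(X)@V[:3,:3].T+V[:3,3]
    return np.c_[p["fx"]*X[:,0]/X[:,2]+p["cx"],p["fy"]*X[:,1]/X[:,2]+p["cy"]]
def ray(n,uv,z):
    p=P[n];V=np.array(p["view"]);R=V[:3,:3];o=-R.T@V[:3,3]
    d=R.T@np.array([(uv[0]-p["cx"])/p["fx"],(uv[1]-p["cy"])/p["fy"],1]);return o+d*(z-o[2])/d[2]
def tri(obs):  # {cam:uv}
    return least_squares(lambda X:np.concatenate([proj(n,X)[0]-uv for n,uv in obs.items()]),[.5,0,.05]).x
def c5(o,pts): return np.array(o)+(np.array(pts)+.5)/5-.5
def big(uv): return (np.array(uv)+.5)/1.5625-.5
E
python3 - <<'E'
from h import *
# box: order bar/+y, far/+y, far/-y, bar/-y (top face)
S=c5((215,225),[(60,77),(297,71),(309,160),(57,166)]);T=c5((285,175),[(151,231),(151,66),(253,66),(253,233)])
def fit(loc,obs,x0):
    def f(x):
        c,s=np.cos(x[3]),np.sin(x[3]);X=loc@np.array([[c,s,0],[-s,c,0],[0,0,1]])+x[:3]
        return np.concatenate([(proj(n,X)-o).ravel() for n,o in obs.items()])
    r=least_squares(f,x0);return r.x,np.round(r.fun,1)
L=np.array([(-.055,.032,0),(.055,.032,0),(.055,-.032,0),(-.055,-.032,0)])
print("box top",fit(L,{"side":S,"top":T},[.5,-.1,.06,0]))
for i in range(4):print(np.round(tri({"side":S[i],"top":T[i]}),4))
S=c5((210,140),[(174,60),(265,67),(247,138),(155,133)]);T=c5((140,160),[(120,92),(282,130),(262,215),(102,180)])
# side: far-y/low-x, far-y/high-x, near-y/high-x, near-y/low-x ; top: (highx,+y),(highx,-y),(lowx,-y),(lowx,+y)
T=T[[3,0,1,2]]
X=np.array([tri({"side":S[i],"top":T[i]}) for i in range(4)]);print("win",np.round(X,4),X.mean(0));
a=(X[0]+X[1]-X[2]-X[3]);b=X[1]+X[2]-X[0]-X[3];print("long dir yaw from +y",np.degrees(np.arctan2(-a[0],a[1])),np.degrees(np.arctan2(b[1],b[0])))
for n,z,t in [("can3",.12,(411,241)),("can2",.12,(407,286)),("can1",.12,(406,326)),("can0",.12,(404,373)),("jar",.1,(510,192)),("sugar",.11,(208,350)),("cup",.09,(340,377)),("sq",.03,(602,308)),("blue",.02,(488,407)),("purple",.02,(560,377)),("tray",.045,(408,309))]:
    print(n,np.round(ray("top",big(t),z),3))
R=np.array(P["top"]["view"]);print("riser bottom side edge", [np.round(ray("side",q,0),3) for q in c5((215,225),[(106,254),(284,238)])])
E
```

```text
box top (array([ 0.50532286, -0.17952752,  0.06058551, -0.0454365 ]), array([-1.5,  0.1,  0.3, -0.3,  1.2, -0.2, -0.7,  0.5, -0.3,  0.1,  0.6,
       -1. ,  0.1, -0.4, -0.7,  0.3]))
[ 0.4541 -0.146   0.0614]
[ 0.5605 -0.1485  0.0588]
[ 0.5568 -0.2137  0.0602]
[ 0.4501 -0.2109  0.0633]
win [[0.541  0.357  0.0476]
 [0.5996 0.3457 0.0453]
 [0.5738 0.2385 0.0471]
 [0.5183 0.2519 0.0464]] [0.55817945 0.29827115 0.04659063]
long dir yaw from +y -12.895738874698921 -12.160417195133634
can3 [0.661 0.017 0.12 ]
can2 [0.571 0.027 0.12 ]
can1 [0.491 0.029 0.12 ]
can0 [0.398 0.035 0.12 ]
jar [ 0.762 -0.185  0.1  ]
sugar [0.448 0.428 0.11 ]
cup [0.391 0.165 0.09 ]
sq [ 0.528 -0.38   0.03 ]
blue [ 0.324 -0.139  0.02 ]
purple [ 0.385 -0.29   0.02 ]
tray [0.53  0.026 0.045]
riser bottom side edge [array([ 0.471, -0.195,  0.   ]), array([ 0.551, -0.193,  0.   ])]
```

carry_out(
  linear=[
    [0.05, 0.04, 0],
    [0.06, 0.04, 0],
    [0.06, 0.04, 0],
    [0.06, 0.04, 0],
    [0.06, 0.04, 0],
    [0.06, 0.04, 0],
    [0.06, 0.04, 0],
    [0.06, 0.04, 0],
  ],
  angular=[
    [0, 0, -0.6],
    [0, 0, -0.6],
    [0, 0, -0.6],
    [0, 0, -0.6],
    [0, 0, -0.6],
    [0, 0, -0.6],
    [0, 0, -0.6],
    [0, 0, -0.6],
  ],
  hand=[1, 1, 1, 1, 1, 1, 1, 1],
)

```text
clock: 0.77
position: [0.4267, -0.3812, 0.4044]
ee_rot: [-0.0, 1.0, -0.024, -0.0]
contact_force: [0.5, -0.4, 0.0]
width: 0.0854
gripper_force: 0.0
```

carry_out(
  linear=[
    [0.06, 0.045, -0.01],
    [0.06, 0.045, -0.01],
    [0.06, 0.045, -0.01],
    [0.06, 0.045, -0.01],
    [0.06, 0.045, -0.01],
    [0.06, 0.045, -0.01],
    [0.06, 0.045, -0.01],
    [0.06, 0.045, -0.01],
  ],
  angular=[
    [0.04, 1, 0],
    [0.04, 1, 0],
    [0.04, 1, 0],
    [0.04, 1, 0],
    [0.04, 1, 0],
    [0.04, 1, 0],
    [0.04, 1, 0],
    [0.04, 1, 0],
  ],
  hand=[1, 1, 1, 1, 1, 1, 1, 1],
)

```text
clock: 1.43
position: [0.6669, -0.201, 0.3641]
ee_rot: [-0.005, 0.948, -0.022, -0.317]
contact_force: [0.8, -1.2, 0.4]
width: 0.085
gripper_force: 0.0
```

```bash
cat >> h.py <<'E'
from scipy.spatial.transform import Rotation as R
def st():
    s=manip.get_state();q=s["ee_rot"];M=R.from_quat([*q[1:],q[0]])
    print("t",round(s["clock"],2),"q",np.round(s["qpos"],3),"p",np.round(s["position"],4),"F",np.round(s["contact_force"],1),"w",round(s["width"],4),"g",round(s["gripper_force"],1))
    return s,M
def rotto(M,M2): return (M2*M.inv()).as_rotvec()/.08   # in shares
def Mg(yaw,pitch): # tool down with tool x at yaw, then pitch about rotated y (deg)
    return R.from_euler("z",yaw,degrees=True)*R.from_euler("y",pitch,degrees=True)*R.from_euler("x",180,degrees=True)
E
python3 - <<'E'
from h import *
s,M=st();print(rotto(M,Mg(-2.6,45)),(np.array([.712,-.189,.225])-s["position"])/.5, M.as_matrix()[:,2])
E
```

```text
t 1.43 q [-0.343  0.677  1.015 -0.206  2.063  1.234] p [ 0.6669 -0.201   0.3641] F [ 0.8 -1.2  0.4] w 0.085 g 0.0
[ 0.13090109  1.75486054 -0.01621148] [ 0.09015348  0.02394907 -0.2781194 ] [-0.60049957  0.02332703 -0.79928475]
```

carry_out(
  linear=[
    [0.018, 0.005, -0.055],
    [0.018, 0.005, -0.055],
    [0.018, 0.005, -0.055],
    [0.018, 0.005, -0.055],
    [0.018, 0.004, -0.055],
    [0, 0, 0],
  ],
  angular=[
    [0.03, 0.35, 0],
    [0.03, 0.35, 0],
    [0.03, 0.35, 0],
    [0.02, 0.35, 0],
    [0.02, 0.35, 0],
    [0, 0, 0],
  ],
  hand=[1, 1, 1, 1, 1, 1],
)

```text
clock: 1.93
position: [0.7109, -0.1895, 0.2184]
ee_rot: [-0.01, 0.923, -0.019, -0.385]
contact_force: [-1.9, 0.4, -2.4]
width: 0.0852
gripper_force: 0.0
```

```bash
python3 - <<'E'
from h import *
import cv2
s,M=st();print(rotto(M,Mg(-2.6,45)),(np.array([.641,-.186,.154])-s["position"])/.5)
a=manip.get_image("side")[150:330,180:420,::-1];cv2.imwrite("pics/side2.png",cv2.resize(a,(800,600),interpolation=cv2.INTER_CUBIC))
E
```

```text
t 1.93 q [-0.307  0.876  1.007 -0.204  2.023  1.289] p [ 0.7109 -0.1895  0.2184] F [-1.9  0.4 -2.4] w 0.0852 g 0.0
[-0.05794006 -0.05754459 -0.02667014] [-0.13973466  0.00695734 -0.12889724]
```

View pics/side2.png

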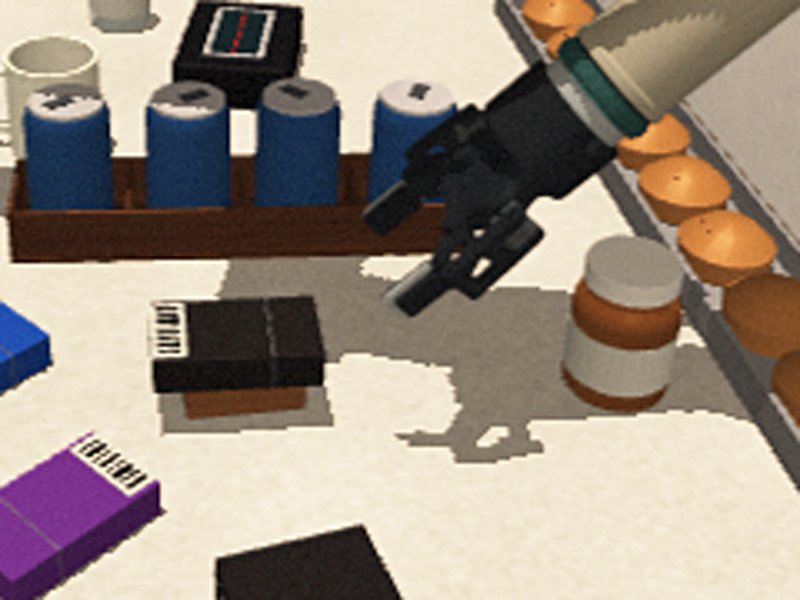

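The picture shows the open gripper tilted back over the far side, with finger tips at (370,225) and (400,305). It is clear of the jar at (625,320) and lined up with the box at (240,340). Next I advance along the tool axis.

carry_out(
  linear=[
    [-0.02, 0.001, -0.019],
    [-0.02, 0.001, -0.018],
    [-0.02, 0.001, -0.018],
    [-0.02, 0.001, -0.018],
    [-0.02, 0.001, -0.018],
    [-0.02, 0.001, -0.018],
    [-0.02, 0.001, -0.018],
    [0, 0, 0],
  ],
  angular=[
    [0, 0, 0],
    [0, 0, 0],
    [0, 0, 0],
    [0, 0, 0],
    [0, 0, 0],
    [0, 0, 0],
    [0, 0, 0],
    [0, 0, 0],
  ],
  hand=[1, 1, 1, 1, 1, 1, 1, 1],
)

```text
clock: 2.65
position: [0.6387, -0.1873, 0.1651]
ee_rot: [-0.009, 0.924, -0.021, -0.381]
contact_force: [-0.3, 0.2, -0.9]
width: 0.0851
gripper_force: 0.0
```

```bash
python3 - <<'E'
from h import *
import cv2
s,M=st();d=M.as_matrix()[:,2];print("grasp pt",s["position"]+.155*d,(np.array([.641,-.186,.154])-s["position"])/.5)
a=manip.get_image("side")[200:320,190:350,::-1];b=manip.get_image("top")[130:250,260:420,::-1]
cv2.imwrite("pics/s3.png",np.vstack([cv2.resize(x,(400,300),interpolation=cv2.INTER_CUBIC) for x in(a,b)]))
E
```

```text
t 2.65 q [-0.332  0.822  1.279 -0.206  1.798  1.317] p [ 0.6387 -0.1873  0.1651] F [-0.3  0.2 -0.9] w 0.0851 g 0.0
grasp pt [ 0.52961088 -0.1822364   0.05514647] [ 0.0045405   0.00253854 -0.02222695]
```

View pics/s3.png

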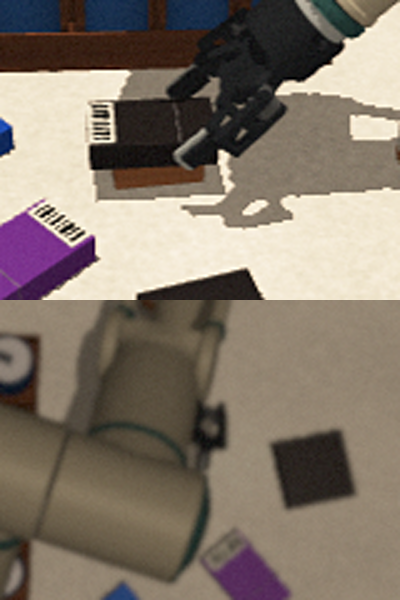

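Side crop: the fingers straddle the box's far part (near fingertip at (190,155)). The top view is covered by the forearm. The tool is 11 mm high, so I'll correct that before closing.

carry_out(
  linear=[
    [0.002, 0.001, -0.011],
    [0.002, 0.001, -0.011],
    [0, 0, 0],
  ],
  angular=[
    [0, 0, 0],
    [0, 0, 0],
    [0, 0, 0],
  ],
  hand=[1, 1, 1],
)

```text
clock: 3.0
position: [0.6431, -0.1859, 0.152]
ee_rot: [-0.009, 0.925, -0.02, -0.38]
contact_force: [0.7, -0.8, -0.1]
width: 0.0854
gripper_force: 0.0
```

carry_out(
  linear=[
    [0, 0, 0],
    [0, 0, 0],
    [0, 0, 0],
    [0, 0, 0],
    [0, 0, 0],
    [0, 0, 0],
    [0, 0, 0],
    [0, 0, 0],
  ],
  angular=[
    [0, 0, 0],
    [0, 0, 0],
    [0, 0, 0],
    [0, 0, 0],
    [0, 0, 0],
    [0, 0, 0],
    [0, 0, 0],
    [0, 0, 0],
  ],
  hand=[0.8, 0.75, 0.7, 0.65, 0.6, 0.6, 0.6, 0.6],
  force=45,
)

```text
clock: 3.67
position: [0.6426, -0.186, 0.1528]
ee_rot: [-0.009, 0.925, -0.021, -0.38]
contact_force: [0.9, 1.1, 0.9]
width: 0.064
gripper_force: 49.5
```

```bash
python3 - <<'E'
from h import *
s,M=st();print(s["position"]+.155*M.as_matrix()[:,2])
E
```

```text
t 3.67 q [-0.329  0.838  1.276 -0.203  1.783  1.322] p [ 0.6426 -0.186   0.1528] F [0.9 1.1 0.9] w 0.064 g 49.5
[ 0.53362207 -0.18111113  0.04269541]
```

carry_out(
  linear=[
    [0, 0, 0.02],
    [0, 0, 0.05],
    [0, 0, 0.06],
    [0, 0, 0.06],
    [0, 0, 0.06],
    [0, 0, 0.06],
    [0, 0, 0.06],
    [0, 0, 0.03],
  ],
  angular=[
    [0, 0, 0],
    [0, 0, 0],
    [0, 0, 0],
    [0, 0, 0],
    [0, 0, 0],
    [0, 0, 0],
    [0, 0, 0],
    [0, 0, 0],
  ],
  hand=[0.6, 0.6, 0.6, 0.6, 0.6, 0.6, 0.6, 0.6],
)

```text
clock: 4.33
position: [0.6422, -0.1859, 0.3575]
ee_rot: [-0.008, 0.925, -0.021, -0.379]
contact_force: [0.2, -0.2, -2.0]
width: 0.0635
gripper_force: 49.7
```

carry_out(
  linear=[
    [-0.013, 0.006, 0],
    [-0.013, 0.006, 0],
    [-0.013, 0.006, 0],
    [-0.013, 0.006, 0],
    [-0.013, 0.006, 0],
    [-0.013, 0.006, 0],
    [-0.013, 0.006, 0],
    [-0.013, 0.006, 0],
  ],
  angular=[
    [-0.04, -0.9, 0],
    [-0.04, -0.9, 0],
    [-0.04, -0.9, 0],
    [-0.04, -0.9, 0],
    [-0.04, -0.9, 0],
    [-0.04, -0.9, 0],
    [-0.04, -0.9, 0],
    [-0.04, -0.9, 0],
  ],
  hand=[0.6, 0.6, 0.6, 0.6, 0.6, 0.6, 0.6, 0.6],
)

```text
clock: 5.0
position: [0.5897, -0.1617, 0.3532]
ee_rot: [-0.003, 0.995, -0.022, -0.101]
contact_force: [-0.1, -0.2, -1.7]
width: 0.0633
gripper_force: 49.6
```

carry_out(
  linear=[
    [-0.013, 0.006, 0],
    [-0.013, 0.006, 0],
    [-0.013, 0.006, 0],
    [-0.013, 0.006, 0],
    [-0.013, 0.006, 0],
    [-0.013, 0.006, 0],
    [-0.013, 0.006, 0],
    [-0.013, 0.006, 0],
  ],
  angular=[
    [-0.04, -0.9, 0],
    [-0.04, -0.9, 0],
    [-0.04, -0.9, 0],
    [-0.04, -0.9, 0],
    [-0.04, -0.9, 0],
    [-0.04, -0.9, 0],
    [-0.04, -0.9, 0],
    [-0.04, -0.9, 0],
  ],
  hand=[0.6, 0.6, 0.6, 0.6, 0.6, 0.6, 0.6, 0.6],
)

```text
clock: 5.67
position: [0.5372, -0.1375, 0.3529]
ee_rot: [0.004, 0.982, -0.022, 0.186]
contact_force: [-0.5, 0.4, -1.5]
width: 0.0636
gripper_force: 49.7
```

```bash
python3 - <<'E'
from h import *
s,M=st();print(rotto(M,Mg(-2.6,-45)),(np.array([.51,-.125,.243])-s["position"])/.5,M.as_matrix())
E
```

```text
t 5.67 q [-0.423  0.192  1.792  0.187  0.818  1.087] p [ 0.5372 -0.1375  0.3529] F [-0.5  0.4 -1.5] w 0.0636 g 49.7
[-0.23676753 -5.14090789 -0.02216494] [-0.0544371   0.02495885 -0.21988406] [[ 9.30087590e-01 -4.36949677e-02  3.64729798e-01]
 [-4.09047550e-02 -9.99044728e-01 -1.53763751e-02]
 [ 3.65053252e-01 -6.17807405e-04 -9.30986435e-01]]
```

carry_out(
  linear=[
    [-0.008, 0.004, -0.015],
    [-0.008, 0.004, -0.015],
    [-0.008, 0.004, -0.015],
    [-0.008, 0.004, -0.015],
    [-0.008, 0.004, -0.015],
    [-0.008, 0.004, -0.015],
    [0, 0, 0],
  ],
  angular=[
    [-0.04, -0.86, 0],
    [-0.04, -0.86, 0],
    [-0.04, -0.86, 0],
    [-0.04, -0.86, 0],
    [-0.04, -0.86, 0],
    [-0.04, -0.86, 0],
    [0, 0, 0],
  ],
  hand=[0.6, 0.6, 0.6, 0.6, 0.6, 0.6, 0.6],
)

```text
clock: 6.25
position: [0.5156, -0.1246, 0.3106]
ee_rot: [0.003, 0.931, -0.019, 0.364]
contact_force: [-0.2, 0.1, -1.9]
width: 0.0637
gripper_force: 49.7
```

```bash
cat >> h.py <<'E'
G=R.from_quat([.925,-.0205,-.380,-.009])
BOX0=R.from_euler("z",-2.6,degrees=True)
B_in_T=G.inv()*BOX0           # box orientation in tool
def box(M): return M*B_in_T
UP=R.from_euler("y",-90,degrees=True)
def Mup(yaw): return R.from_euler("z",yaw,degrees=True)*UP*B_in_T.inv()
E
python3 - <<'E'
from h import *
import cv2
s,M=st();print(rotto(M,Mup(-2.6)),(np.array([.51,-.125,.243])-s["position"])/.5,box(M).as_matrix())
a=manip.get_image("side")[130:310,200:440,::-1];cv2.imwrite("pics/s4.png",cv2.resize(a,(800,600),interpolation=cv2.INTER_CUBIC))
E
```

```text
t 6.25 q [-0.476  0.166  2.068  0.964  0.365  0.313] p [ 0.5156 -0.1246  0.3106] F [-0.2  0.1 -1.9] w 0.0637 g 49.7
[-0.14169637 -0.57559601 -0.08331674] [-0.01125997 -0.00083045 -0.13527078] [[ 0.04606785  0.03891864 -0.99817989]
 [-0.01117795  0.99919829  0.03844246]
 [ 0.99887577  0.00938664  0.04646595]]
```

View pics/s4.png

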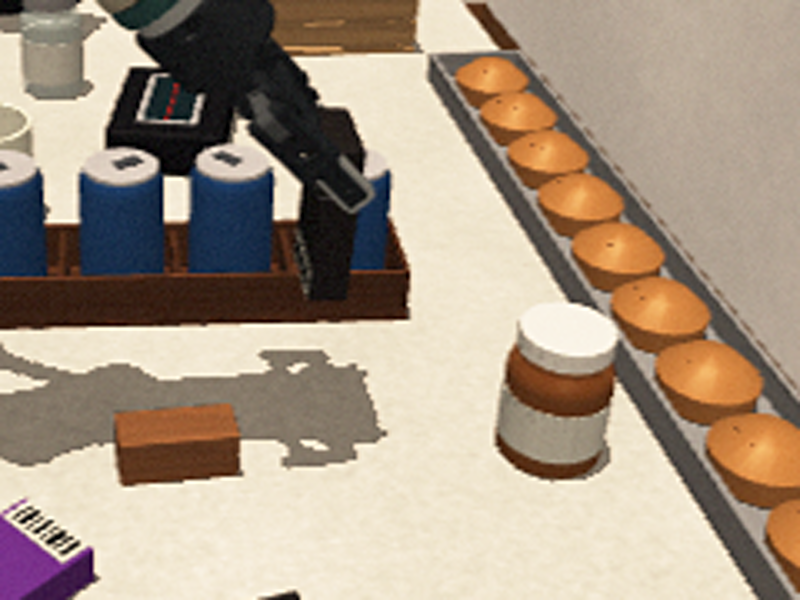

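The picture shows the box held upright, label end down, with its bottom at (325,290). The block at (178,440) is empty and the jar and cans are untouched. Next I lower it over the free spot between block and jar.

carry_out(
  linear=[
    [0.005, 0, -0.02],
    [0.005, 0, -0.025],
    [0.005, 0, -0.025],
    [0.005, 0, -0.025],
    [0.005, 0, -0.025],
    [0.005, 0, -0.025],
    [0.005, 0, -0.025],
    [0, 0, 0],
  ],
  angular=[
    [-0.02, -0.08, -0.01],
    [-0.02, -0.08, -0.01],
    [-0.02, -0.08, -0.01],
    [-0.02, -0.08, -0.01],
    [-0.02, -0.08, -0.01],
    [-0.02, -0.08, -0.01],
    [-0.02, -0.08, -0.01],
    [0, 0, 0],
  ],
  hand=[0.6, 0.6, 0.6, 0.6, 0.6, 0.6, 0.6, 0.6],
)

```text
clock: 6.97
position: [0.5356, -0.1258, 0.2257]
ee_rot: [0.01, 0.923, -0.02, 0.385]
contact_force: [0.3, -0.6, -1.1]
width: 0.0635
gripper_force: 49.8
```

```bash
cat >> h.py <<'E'
# box centre in tool frame from the grasp: centre at world (.5053,-.1795,.0478) with TCP (.6426,-.186,.1528)
C_T=G.inv().apply(np.array([.5053,-.1795,.0478])-np.array([.6426,-.186,.1528]))
def boxc(s,M): return s["position"]+M.apply(C_T)
def end(s,M): return boxc(s,M)-.055*box(M).as_matrix()[:,0]
E
python3 - <<'E'
from h import *
import cv2
s,M=st();print(rotto(M,Mup(-2.6)),"bar end",end(s,M))
manip_im={n:manip.get_image(n) for n in P}
a=manip_im["side"][150:300,230:430,::-1];b=manip_im["top"][110:260,230:430,::-1]
cv2.imwrite("pics/s5.png",np.vstack([cv2.resize(x,(400,300),interpolation=cv2.INTER_CUBIC) for x in(a,b)]))
E
```

```text
t 6.97 q [-0.457  0.332  2.161  1.889  0.303 -0.634] p [ 0.5356 -0.1258  0.2257] F [ 0.3 -0.6 -1.1] w 0.0635 g 49.8
[ 0.02928686 -0.01598323 -0.0076919 ] bar end [ 0.64021604 -0.13070447  0.03312045]
```

View pics/s5.png

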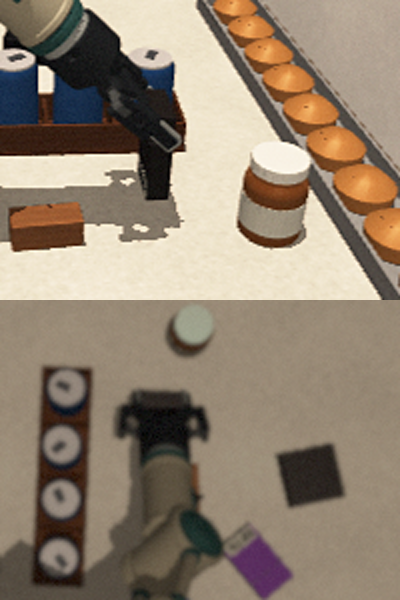

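Side crop: the box hangs upright with its bottom edge at (157,197), close to the counter. Top crop: the gripper at (162,415) is clear of cans and jar. Lowering the rest.

carry_out(
  linear=[
    [0, 0, -0.015],
    [0, 0, -0.015],
    [0, 0, -0.015],
    [0, 0, -0.008],
    [0, 0, 0],
    [0, 0, 0],
  ],
  angular=[
    [0, 0, 0],
    [0, 0, 0],
    [0, 0, 0],
    [0, 0, 0],
    [0, 0, 0],
    [0, 0, 0],
  ],
  hand=[0.6, 0.6, 0.6, 0.6, 0.6, 0.6],
)

```text
clock: 7.57
position: [0.5357, -0.126, 0.2019]
ee_rot: [0.011, 0.922, -0.019, 0.387]
contact_force: [0.7, -0.2, -0.9]
width: 0.0637
gripper_force: 49.9
```

```bash
python3 - <<'E'
from h import *
s,M=st();print(rotto(M,Mup(-2.6)),"bar end",end(s,M))
E
```

```text
t 7.57 q [-0.458  0.379  2.188  2.105  0.337 -0.862] p [ 0.5357 -0.126   0.2019] F [ 0.7 -0.2 -0.9] w 0.0637 g 49.9
[ 0.06073516  0.04082583 -0.0197872 ] bar end [ 0.64126142 -0.13122704  0.00978875]
```

carry_out(
  linear=[
    [0, 0, -0.005],
    [0, 0, -0.004],
    [0, 0, -0.004],
    [0, 0, -0.003],
    [0, 0, 0],
  ],
  angular=[
    [0, 0, 0],
    [0, 0, 0],
    [0, 0, 0],
    [0, 0, 0],
    [0, 0, 0],
  ],
  hand=[0.6, 0.6, 0.6, 0.6, 0.6],
)

```text
clock: 7.98
position: [0.536, -0.1261, 0.1939]
ee_rot: [0.011, 0.922, -0.019, 0.388]
contact_force: [-1.6, -1.1, 4.2]
width: 0.0634
gripper_force: 49.1
```

```bash
python3 - <<'E'
from h import *
s,M=st();print(rotto(M,Mup(-2.6)),"bar end",end(s,M),s["moment"])
E
```

```text
t 7.98 q [-0.458  0.395  2.196  2.167  0.351 -0.927] p [ 0.536  -0.1261  0.1939] F [-1.6 -1.1  4.2] w 0.0634 g 49.1
[ 0.05205649  0.06642176 -0.00544616] bar end [ 0.64195867 -0.13138604  0.00198603] [ 0.07831154  0.12696723 -0.07404427]
```

carry_out(
  linear=[
    [0, 0, 0],
    [0, 0, 0],
    [0, 0, 0],
    [0, 0, 0],
    [0, 0, 0],
    [0, 0, 0],
    [0, 0, 0],
    [0, 0, 0],
  ],
  angular=[
    [0, 0, 0],
    [0, 0, 0],
    [0, 0, 0],
    [0, 0, 0],
    [0, 0, 0],
    [0, 0, 0],
    [0, 0, 0],
    [0, 0, 0],
  ],
  hand=[0.74, 0.76, 0.78, 0.8, 0.82, 0.84, 0.84, 0.84],
  force=20,
)

```text
clock: 8.65
position: [0.5352, -0.1258, 0.1927]
ee_rot: [0.011, 0.922, -0.019, 0.386]
contact_force: [-0.1, -0.3, 0.1]
width: 0.0718
gripper_force: 0.0
```

```bash
python3 - <<'E'
from h import *
import cv2
s,M=st()
a=manip.get_image("side")[170:260,300:420,::-1];cv2.imwrite("pics/s6.png",cv2.resize(a,(800,600),interpolation=cv2.INTER_CUBIC))
E
```

```text
t 8.65 q [-0.458  0.396  2.197  2.166  0.349 -0.927] p [ 0.5352 -0.1258  0.1927] F [-0.1 -0.3  0.1] w 0.0718 g 0.0
```

View pics/s6.png

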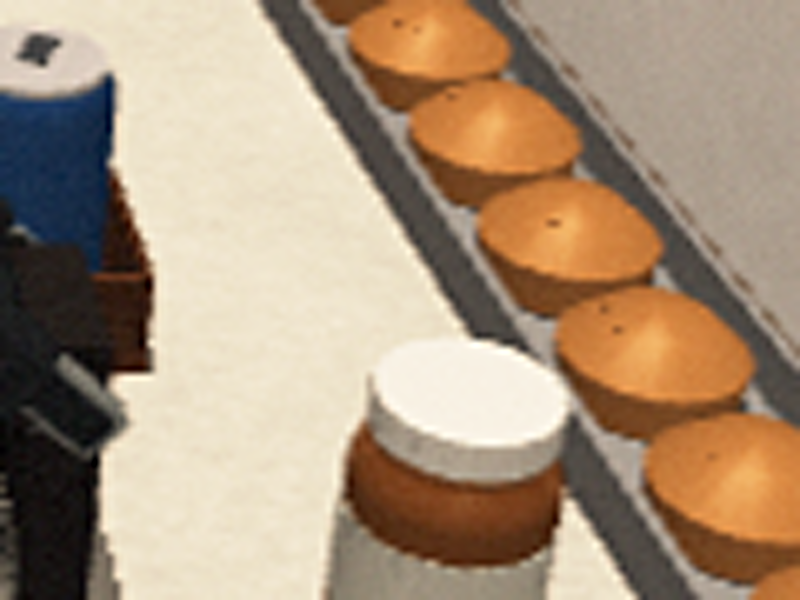

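The crop (aimed too far right) shows the released box still standing upright at its left edge (60,500), and the jar undisturbed. Regripping.

carry_out(
  linear=[
    [0, 0, 0],
    [0, 0, 0],
    [0, 0, 0],
    [0, 0, 0],
    [0, 0, 0],
    [0, 0, 0],
    [0, 0, 0],
    [0, 0, 0],
  ],
  angular=[
    [0, 0, 0],
    [0, 0, 0],
    [0, 0, 0],
    [0, 0, 0],
    [0, 0, 0],
    [0, 0, 0],
    [0, 0, 0],
    [0, 0, 0],
  ],
  hand=[0.8, 0.75, 0.7, 0.65, 0.6, 0.6, 0.6, 0.6],
  force=50,
)

```text
clock: 9.37
position: [0.5353, -0.126, 0.193]
ee_rot: [0.011, 0.922, -0.019, 0.386]
contact_force: [0.3, -0.8, 0.9]
width: 0.0635
gripper_force: 54.7
```

```bash
python3 - <<'E'
from h import *
s,M=st();print(repr(M.as_quat()),repr(s["position"]))
E
```

```text
t 9.37 q [-0.458  0.396  2.197  2.166  0.349 -0.927] p [ 0.5353 -0.126   0.193 ] F [ 0.3 -0.8  0.9] w 0.0635 g 54.7
array([ 0.92214187, -0.01922123,  0.38622327,  0.01079371]) array([ 0.53532146, -0.12600134,  0.19296614])
```

carry_out(
  linear=[
    [0, 0, 0.01],
    [0, 0, 0.02],
    [0, 0, 0.03],
    [0, 0, 0.03],
    [0, 0, 0.03],
    [0, 0, 0.03],
    [0, 0, 0.03],
    [0, 0, 0.03],
  ],
  angular=[
    [0, 0, 0],
    [0, 0, 0],
    [0, 0, 0],
    [0, 0, 0],
    [0, 0, 0],
    [0, 0, 0],
    [0, 0, 0],
    [0, 0, 0],
  ],
  hand=[0.6, 0.6, 0.6, 0.6, 0.6, 0.6, 0.6, 0.6],
)

```text
clock: 10.03
position: [0.5345, -0.1254, 0.2976]
ee_rot: [0.01, 0.923, -0.019, 0.385]
contact_force: [-0.1, 0.6, -1.5]
width: 0.0635
gripper_force: 55.1
```

carry_out(
  linear=[
    [0, 0, 0.04],
    [0, 0, 0.04],
    [0, 0, 0.04],
    [0, 0, 0.04],
    [0, 0, 0.04],
    [0, 0, 0.04],
    [0, 0, 0],
    [0, 0, 0],
  ],
  angular=[
    [0, 0, 0],
    [0, 0, 0],
    [0, 0, 0],
    [0, 0, 0],
    [0, 0, 0],
    [0, 0, 0],
    [0, 0, 0],
    [0, 0, 0],
  ],
  hand=[0.6, 0.6, 0.6, 0.6, 0.6, 0.6, 0.6, 0.6],
)

```text
clock: 10.7
position: [0.5349, -0.1256, 0.4178]
ee_rot: [0.011, 0.922, -0.018, 0.386]
contact_force: [-1.3, 0.4, -2.0]
width: 0.0633
gripper_force: 55.0
```

```bash
cat >> h.py <<'E'
G=R.from_quat([0.92214187,-0.01922123,0.38622327,0.01079371])
B_in_T=G.inv()*(R.from_euler("z",-2.6,degrees=True)*UP)
C_T=G.inv().apply(np.array([.6417,-.1313,.055])-np.array([0.53532146,-0.12600134,0.19296614]))
E
python3 - <<'E'
from h import *
s,M=st();print(rotto(M,Mup(-2.6)),"bar end",end(s,M))
M2=Mup(-12.5);print("goal tcp for 0.15 above", np.array([.5582,.2983,.195])+M2.apply(-C_T+B_in_T.apply([.055,0,0])))
E
```

```text
t 10.7 q [-0.458  0.067  1.886  0.609  0.519  0.723] p [ 0.5349 -0.1256  0.4178] F [-1.3  0.4 -2. ] w 0.0633 g 55.0
[ 0.00558159 -0.00628533 -0.01786766] bar end [ 0.6411652  -0.13080042  0.22477175]
goal tcp for 0.15 above [0.4543165  0.32180933 0.38796614]
```

carry_out(
  linear=[
    [-0.005, 0.02, 0],
    [-0.009, 0.045, 0],
    [-0.01, 0.055, 0],
    [-0.01, 0.055, 0],
    [-0.01, 0.055, 0],
    [-0.01, 0.055, 0],
    [-0.01, 0.055, 0],
    [-0.01, 0.055, 0],
  ],
  angular=[
    [0, 0, -0.13],
    [0, 0, -0.13],
    [0, 0, -0.13],
    [0, 0, -0.13],
    [0, 0, -0.13],
    [0, 0, -0.13],
    [0, 0, -0.13],
    [0, 0, -0.13],
  ],
  hand=[0.6, 0.6, 0.6, 0.6, 0.6, 0.6, 0.6, 0.6],
)

```text
clock: 11.37
position: [0.4988, 0.0621, 0.4142]
ee_rot: [0.026, 0.922, -0.056, 0.381]
contact_force: [0.2, -0.2, -1.6]
width: 0.0633
gripper_force: 55.3
```

carry_out(
  linear=[
    [-0.01, 0.055, 0],
    [-0.01, 0.055, 0],
    [-0.01, 0.055, 0],
    [-0.01, 0.055, 0],
    [-0.01, 0.055, 0],
    [-0.01, 0.055, 0],
    [-0.01, 0.055, 0],
    [-0.01, 0.055, 0],
  ],
  angular=[
    [0, 0, -0.13],
    [0, 0, -0.13],
    [0, 0, -0.13],
    [0, 0, -0.13],
    [0, 0, -0.13],
    [0, 0, -0.13],
    [0, 0, -0.13],
    [0, 0, -0.13],
  ],
  hand=[0.6, 0.6, 0.6, 0.6, 0.6, 0.6, 0.6, 0.6],
)

```text
clock: 12.03
position: [0.4695, 0.2676, 0.4312]
ee_rot: [0.037, 0.927, -0.082, 0.365]
contact_force: [1.2, -0.5, -2.1]
width: 0.0632
gripper_force: 55.4
```

```bash
python3 - <<'E'
from h import *
s,M=st();print(rotto(M,Mup(-12.5)),"bar end",end(s,M),(np.array([.5582,.2983,.115])-end(s,M))/.5)
E
```

```text
t 12.03 q [ 0.553  0.103  1.794 -0.715  0.781  2.702] p [0.4695 0.2676 0.4312] F [ 1.2 -0.5 -2.1] w 0.0632 g 55.4
[-0.05203706 -0.53423009 -0.44353473] bar end [0.565797   0.24845195 0.23387468] [-0.015194    0.09969611 -0.23774936]
```

Wrist joint 6 has reached its range limit, so this grip can't be used at the scanner. I'll go back, stand the box down again and regrip it from straight above.

carry_out(
  linear=[
    [0.005, -0.02, 0],
    [0.009, -0.045, -0.002],
    [0.009, -0.055, -0.002],
    [0.009, -0.055, -0.002],
    [0.009, -0.055, -0.002],
    [0.009, -0.055, -0.002],
    [0.009, -0.055, -0.002],
    [0.009, -0.055, -0.002],
  ],
  angular=[
    [0, 0, 0.15],
    [0, -0.04, 0.12],
    [0, -0.04, 0.12],
    [0, -0.04, 0.12],
    [0, -0.04, 0.11],
    [0, -0.04, 0.11],
    [0, -0.04, 0.11],
    [0, -0.04, 0.11],
  ],
  hand=[0.6, 0.6, 0.6, 0.6, 0.6, 0.6, 0.6, 0.6],
)

```text
clock: 12.7
position: [0.504, 0.0676, 0.4247]
ee_rot: [0.021, 0.925, -0.049, 0.377]
contact_force: [0.2, -0.1, -1.7]
width: 0.0635
gripper_force: 55.7
```

carry_out(
  linear=[
    [0.009, -0.055, -0.002],
    [0.009, -0.055, -0.002],
    [0.009, -0.055, -0.002],
    [0.009, -0.055, -0.002],
    [0.009, -0.055, -0.002],
    [0.009, -0.055, -0.002],
    [0.007, -0.05, -0.002],
    [0, 0, 0],
  ],
  angular=[
    [0, -0.04, 0.11],
    [0, -0.04, 0.11],
    [0, -0.04, 0.11],
    [0, -0.04, 0.11],
    [0, -0.04, 0.11],
    [0, -0.03, 0.11],
    [0, 0, 0.11],
    [0, 0, 0],
  ],
  hand=[0.6, 0.6, 0.6, 0.6, 0.6, 0.6, 0.6, 0.6],
)

```text
clock: 13.37
position: [0.5357, -0.1232, 0.4181]
ee_rot: [0.01, 0.922, -0.024, 0.387]
contact_force: [-0.3, -0.6, -1.7]
width: 0.0633
gripper_force: 55.9
```

```bash
python3 - <<'E'
from h import *
s,M=st();print(rotto(M,Mup(-2.6)),"bar end",end(s,M),(np.array([.6417,-.1313,.20])-end(s,M))/.5)
E
```

```text
t 13.37 q [-0.451  0.067  1.887  0.603  0.513  0.743] p [ 0.5357 -0.1232  0.4181] F [-0.3 -0.6 -1.7] w 0.0633 g 55.9
[-0.07095564  0.02665134  0.09525359] bar end [ 0.64242552 -0.12821384  0.22531982] [-0.00145103 -0.00617231 -0.05063963]
```

carry_out(
  linear=[
    [-0.001, -0.002, -0.03],
    [-0.001, -0.002, -0.04],
    [0, -0.002, -0.04],
    [0, 0, -0.04],
    [0, 0, -0.04],
    [0, 0, -0.04],
    [0, 0, -0.035],
    [0, 0, -0.03],
  ],
  angular=[
    [-0.02, 0.01, 0.03],
    [-0.02, 0.01, 0.03],
    [-0.03, 0, 0.03],
    [0, 0, 0],
    [0, 0, 0],
    [0, 0, 0],
    [0, 0, 0],
    [0, 0, 0],
  ],
  hand=[0.6, 0.6, 0.6, 0.6, 0.6, 0.6, 0.6, 0.6],
)

```text
clock: 14.03
position: [0.5326, -0.1211, 0.2698]
ee_rot: [0.009, 0.923, -0.017, 0.385]
contact_force: [0.3, 0.6, -1.6]
width: 0.0636
gripper_force: 55.9
```

carry_out(
  linear=[
    [0, 0, -0.03],
    [0, 0, -0.03],
    [0, 0, -0.025],
    [0, 0, -0.02],
    [0, 0, -0.015],
    [0, 0, 0],
    [0, 0, 0],
  ],
  angular=[
    [0, 0, 0],
    [0, 0, 0],
    [0, 0, 0],
    [0, 0, 0],
    [0, 0, 0],
    [0, 0, 0],
    [0, 0, 0],
  ],
  hand=[0.6, 0.6, 0.6, 0.6, 0.6, 0.6, 0.6],
)

```text
clock: 14.62
position: [0.5332, -0.1214, 0.2116]
ee_rot: [0.009, 0.922, -0.017, 0.386]
contact_force: [0.8, -0.4, -1.8]
width: 0.0633
gripper_force: 55.9
```

```bash
python3 - <<'E'
from h import *
s,M=st();print(rotto(M,Mup(-2.6)),"bar end",end(s,M))
E
```

```text
t 14.62 q [-0.452  0.356  2.184  2.032  0.322 -0.784] p [ 0.5332 -0.1214  0.2116] F [ 0.8 -0.4 -1.8] w 0.0633 g 55.9
[-0.01718717 -0.01268858 -0.06063761] bar end [ 0.63944587 -0.1258975   0.01853832]
```

carry_out(
  linear=[
    [0, 0, -0.01],
    [0, 0, -0.01],
    [0, 0, -0.008],
    [0, 0, -0.006],
    [0, 0, -0.003],
    [0, 0, 0],
    [0, 0, 0],
  ],
  angular=[
    [0, 0, 0],
    [0, 0, 0],
    [0, 0, 0],
    [0, 0, 0],
    [0, 0, 0],
    [0, 0, 0],
    [0, 0, 0],
  ],
  hand=[0.6, 0.6, 0.6, 0.6, 0.6, 0.6, 0.6],
)

```text
clock: 15.2
position: [0.5343, -0.1221, 0.1952]
ee_rot: [0.01, 0.921, -0.017, 0.388]
contact_force: [-0.5, -0.6, -0.9]
width: 0.0634
gripper_force: 55.9
```

```bash
python3 - <<'E'
from h import *
s,M=st();print(rotto(M,Mup(-2.6)),"bar end",end(s,M))
E
```

```text
t 15.2 q [-0.452  0.39   2.201  2.171  0.351 -0.93 ] p [ 0.5343 -0.1221  0.1952] F [-0.5 -0.6 -0.9] w 0.0634 g 55.9
[ 0.00687499  0.04982692 -0.0629202 ] bar end [ 0.64145868 -0.12692211  0.00265427]
```

carry_out(
  linear=[
    [0, 0, -0.003],
    [0, 0, -0.002],
    [0, 0, 0],
    [0, 0, 0],
  ],
  angular=[
    [0, 0, 0],
    [0, 0, 0],
    [0, 0, 0],
    [0, 0, 0],
  ],
  hand=[0.6, 0.6, 0.6, 0.6],
)

```text
clock: 15.53
position: [0.5343, -0.1221, 0.1926]
ee_rot: [0.01, 0.921, -0.017, 0.388]
contact_force: [1.3, -0.2, -1.5]
width: 0.0636
gripper_force: 55.9
```

carry_out(
  linear=[
    [0, 0, -0.003],
    [0, 0, -0.002],
    [0, 0, 0],
    [0, 0, 0],
  ],
  angular=[
    [0, 0, 0],
    [0, 0, 0],
    [0, 0, 0],
    [0, 0, 0],
  ],
  hand=[0.6, 0.6, 0.6, 0.6],
)

```text
clock: 15.87
position: [0.5352, -0.1222, 0.1919]
ee_rot: [0.01, 0.92, -0.017, 0.391]
contact_force: [-2.8, 0.4, 7.3]
width: 0.0635
gripper_force: 57.0
```

```bash
python3 - <<'E'
from h import *
s,M=st();print(rotto(M,Mup(-2.6)),"bar end",end(s,M))
E
```

```text
t 15.87 q [-0.452  0.399  2.204  2.206  0.363 -0.967] p [ 0.5352 -0.1222  0.1919] F [-2.8  0.4  7.3] w 0.0635 g 57.0
[ 0.00558561  0.12124574 -0.06411943] bar end [ 6.43432440e-01 -1.27039460e-01 -2.98899914e-05]
```

Contact is made, with the box nearly vertical (about 0.6° off). Releasing, opening fully and backing off along the tool.

carry_out(
  linear=[
    [0, 0, 0],
    [0, 0, 0],
    [0, 0, 0],
    [0, 0, 0],
    [0, 0, 0],
    [0, 0, 0],
    [0, 0, 0],
    [0, 0, 0],
  ],
  angular=[
    [0, 0, 0],
    [0, 0, 0],
    [0, 0, 0],
    [0, 0, 0],
    [0, 0, 0],
    [0, 0, 0],
    [0, 0, 0],
    [0, 0, 0],
  ],
  hand=[0.74, 0.77, 0.8, 0.85, 0.9, 0.95, 1, 1],
  force=20,
)

```text
clock: 16.53
position: [0.5343, -0.1221, 0.1899]
ee_rot: [0.01, 0.921, -0.017, 0.388]
contact_force: [-0.3, -1.2, 0.3]
width: 0.0854
gripper_force: 0.0
```

carry_out(
  linear=[
    [-0.01, 0.0005, 0.01],
    [-0.01, 0.0005, 0.01],
    [-0.015, 0.001, 0.015],
    [-0.015, 0.001, 0.015],
    [-0.02, 0.001, 0.02],
    [-0.02, 0.001, 0.02],
    [-0.02, 0.001, 0.02],
    [-0.01, 0, 0.01],
  ],
  angular=[
    [0, 0, 0],
    [0, 0, 0],
    [0, 0, 0],
    [0, 0, 0],
    [0, 0, 0],
    [0, 0, 0],
    [0, 0, 0],
    [0, 0, 0],
  ],
  hand=[1, 1, 1, 1, 1, 1, 1, 1],
)

```text
clock: 17.2
position: [0.4734, -0.1189, 0.2509]
ee_rot: [0.01, 0.921, -0.017, 0.388]
contact_force: [0.0, 0.7, -0.0]
width: 0.0857
gripper_force: 0.0
```

```bash
python3 - <<'E'
from h import *
s,M=st()
E
```

```text
t 17.2 q [-0.52   0.215  2.257  1.769  0.341 -0.564] p [ 0.4734 -0.1189  0.2509] F [ 0.   0.7 -0. ] w 0.0857 g 0.0
```

carry_out(
  linear=[
    [0, 0, 0.03],
    [0, 0, 0.04],
    [0, 0, 0.04],
    [0, 0, 0.05],
    [0, 0, 0.05],
    [0, 0, 0.05],
    [0, 0, 0],
    [0, 0, 0],
  ],
  angular=[
    [0, 0, 0],
    [0.04, 0.9, 0],
    [0.04, 1, 0],
    [0.04, 1, 0],
    [0.04, 1, 0],
    [0.04, 1, 0],
    [0.04, 1, 0],
    [0.04, 1, 0],
  ],
  hand=[1, 1, 1, 1, 1, 1, 1, 1],
)

```text
clock: 17.87
position: [0.4791, -0.1108, 0.3153]
ee_rot: [-0.016, 0.97, -0.008, 0.242]
contact_force: [-0.2, 0.8, 0.1]
width: 0.0855
gripper_force: 0.0
```

```bash
python3 - <<'E'
from h import *
import cv2
s,M=st();print(rotto(M,Mg(-2.6,0)))
I={n:manip.get_image(n) for n in P}
for n in P: np.save(n+"7.npy",I[n]);print(n,proj(n,[[.6425,-.127,.11],[.6425,-.127,0]]))
a=I["side"][160:250,265:385,::-1];b=I["top"][110:200,250:370,::-1]
cv2.imwrite("pics/s7.png",np.hstack([cv2.resize(x,(400,300),interpolation=cv2.INTER_CUBIC) for x in(a,cv2.convertScaleAbs(b,alpha=1.5))]))
E
```

```text
t 17.87 q [-0.462  0.124  2.016  0.421  0.609  0.827] p [ 0.4791 -0.1108  0.3153] F [-0.2  0.8  0.1] w 0.0855 g 0.0
[-0.27047722  6.13086497 -0.34170517]
side [[308.86553324 212.61208594]
 [305.32565068 251.49721239]]
top [[308.96502167 159.77349193]
 [306.31496418 164.672095  ]]
```

View pics/s7.png

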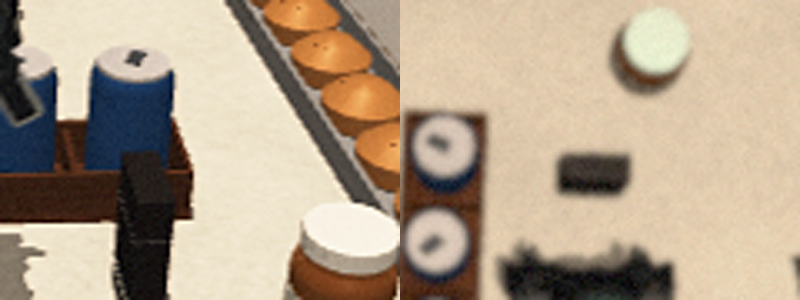

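The crop shows the box standing upright in the free: side top face at (142,174), top-view top face at (594,168). That puts it at about (0.640, −0.125), with cans and jar unmoved.

carry_out(
  linear=[
    [0.01, 0, 0.04],
    [0.03, -0.004, 0.04],
    [0.045, -0.004, 0.03],
    [0.05, -0.005, 0.03],
    [0.05, -0.005, 0.02],
    [0.05, -0.005, 0.01],
    [0.05, -0.004, 0],
    [0.037, -0.003, 0],
  ],
  angular=[
    [-0.04, 0.75, -0.04],
    [-0.04, 0.77, -0.04],
    [-0.04, 0.77, -0.05],
    [-0.04, 0.77, -0.05],
    [-0.03, 0.77, -0.05],
    [-0.03, 0.77, -0.04],
    [-0.03, 0.77, -0.04],
    [-0.02, 0.76, -0.03],
  ],
  hand=[1, 1, 1, 1, 1, 1, 1, 1],
)

```text
clock: 18.63
position: [0.6424, -0.125, 0.3989]
ee_rot: [-0.003, 1.0, -0.021, 0.002]
contact_force: [0.5, -0.3, 0.1]
width: 0.0851
gripper_force: 0.0
```

```bash
python3 - <<'E'
from h import *
s,M=st();print(rotto(M,Mg(-2.4,0)),(np.array([.640,-.1255,.24])-s["position"])/.5)
E
```

```text
t 18.63 q [-0.3    0.398  1.333  0.006  1.408  1.311] p [ 0.6424 -0.125   0.3989] F [ 0.5 -0.3  0.1] w 0.0851 g 0.0
[-0.06763803  0.04253372 -0.00576362] [-0.00472857 -0.00092719 -0.31780666]
```

carry_out(
  linear=[
    [-0.002, -0.001, -0.03],
    [-0.002, 0, -0.045],
    [-0.001, 0, -0.05],
    [0, 0, -0.05],
    [0, 0, -0.05],
    [0, 0, -0.05],
    [0, 0, -0.03],
    [0, 0, 0],
  ],
  angular=[
    [-0.07, 0.04, 0],
    [0, 0, 0],
    [0, 0, 0],
    [0, 0, 0],
    [0, 0, 0],
    [0, 0, 0],
    [0, 0, 0],
    [0, 0, 0],
  ],
  hand=[1, 1, 1, 1, 1, 1, 1, 1],
)

```text
clock: 19.3
position: [0.6361, -0.1251, 0.2418]
ee_rot: [-0.001, 1.0, -0.022, -0.004]
contact_force: [-1.0, 0.3, -0.1]
width: 0.0853
gripper_force: 0.0
```

```bash
python3 - <<'E'
from h import *
s,M=st();print(rotto(M,Mg(-2.4,0)),(np.array([.640,-.1255,.24])-s["position"])/.5)
E
```

```text
t 19.3 q [-0.301  0.506  1.564 -0.     1.08   1.313] p [ 0.6361 -0.1251  0.2418] F [-1.   0.3 -0.1] w 0.0853 g 0.0
[-0.02635925 -0.09497561  0.01689243] [ 0.00775606 -0.00072715 -0.00368387]
```

carry_out(
  linear=[
    [0, 0, 0],
    [0, 0, 0],
    [0, 0, 0],
  ],
  angular=[
    [0, 0, 0],
    [0, 0, 0],
    [0, 0, 0],
  ],
  hand=[1, 1, 1],
)

```text
clock: 19.55
position: [0.6386, -0.1262, 0.2484]
ee_rot: [0.002, 1.0, -0.022, 0.002]
contact_force: [0.0, -0.4, -0.2]
width: 0.0853
gripper_force: 0.0
```

```bash
python3 - <<'E'
from h import *
s,M=st();print(rotto(M,Mg(-2.4,0)),(np.array([.640,-.1255,.24])-s["position"])/.5)
E
```

```text
t 19.55 q [-0.301  0.5    1.555 -0.003  1.082  1.315] p [ 0.6386 -0.1262  0.2484] F [ 0.  -0.4 -0.2] w 0.0853 g 0.0
[0.04890783 0.03889419 0.0266853 ] [ 0.00282409  0.00141399 -0.01672697]
```

Good enough. Lowering a last 8 mm with a small correction, then closing.

carry_out(
  linear=[
    [0.003, 0.001, -0.008],
    [0, 0, -0.008],
    [0, 0, 0],
    [0, 0, 0],
  ],
  angular=[
    [0.05, 0.04, 0],
    [0, 0, 0],
    [0, 0, 0],
    [0, 0, 0],
  ],
  hand=[1, 1, 1, 1],
)

```text
clock: 19.88
position: [0.6394, -0.1255, 0.2387]
ee_rot: [-0.0, 1.0, -0.022, -0.002]
contact_force: [-0.7, -0.7, 0.9]
width: 0.0855
gripper_force: 0.0
```

carry_out(
  linear=[
    [0, 0, 0],
    [0, 0, 0],
    [0, 0, 0],
    [0, 0, 0],
    [0, 0, 0],
    [0, 0, 0],
    [0, 0, 0],
    [0, 0, 0],
  ],
  angular=[
    [0, 0, 0],
    [0, 0, 0],
    [0, 0, 0],
    [0, 0, 0],
    [0, 0, 0],
    [0, 0, 0],
    [0, 0, 0],
    [0, 0, 0],
  ],
  hand=[0.8, 0.77, 0.74, 0.7, 0.65, 0.6, 0.6, 0.6],
  force=50,
)

```text
clock: 20.55
position: [0.6396, -0.1257, 0.2392]
ee_rot: [0.0, 1.0, -0.022, -0.001]
contact_force: [0.1, -1.7, 2.8]
width: 0.0635
gripper_force: 55.1
```

```bash
python3 - <<'E'
from h import *
s,M=st();print(rotto(M,Mg(-2.4,0)),repr(M.as_quat()),s["position"])
E
```

```text
t 20.55 q [-3.000e-01  5.120e-01  1.560e+00 -1.000e-03  1.072e+00  1.315e+00] p [ 0.6396 -0.1257  0.2392] F [ 0.1 -1.7  2.8] w 0.0635 g 55.1
[ 0.00357355 -0.0328725   0.03169625] array([ 9.99752454e-01, -2.22099560e-02, -1.31161752e-03,  1.70447870e-04]) [ 0.63964707 -0.12573809  0.23918697]
```

carry_out(
  linear=[
    [0, 0, 0.02],
    [0, 0, 0.05],
    [0, 0, 0.06],
    [0, 0, 0.06],
    [0, 0, 0.06],
    [0, 0, 0.06],
    [0, 0, 0.06],
    [0, 0, 0.05],
  ],
  angular=[
    [0, 0, 0],
    [0, 0, 0],
    [0, 0, 0],
    [0, 0, 0],
    [0, 0, 0],
    [0, 0, 0],
    [0, 0, 0],
    [0, 0, 0],
  ],
  hand=[0.6, 0.6, 0.6, 0.6, 0.6, 0.6, 0.6, 0.6],
)

```text
clock: 21.22
position: [0.6391, -0.1253, 0.4512]
ee_rot: [-0.0, 1.0, -0.022, -0.001]
contact_force: [0.4, 0.2, -1.7]
width: 0.0638
gripper_force: 55.4
```

carry_out(
  linear=[
    [0, 0.01, 0],
    [-0.005, 0.03, 0],
    [-0.009, 0.05, 0],
    [-0.01, 0.055, 0],
    [-0.01, 0.055, 0],
    [-0.01, 0.055, 0],
    [-0.01, 0.055, 0],
    [-0.01, 0.055, 0],
  ],
  angular=[
    [0, 0, 0],
    [0, 0, -0.13],
    [0, 0, -0.13],
    [0, 0, -0.13],
    [0, 0, -0.13],
    [0, 0, -0.13],
    [0, 0, -0.13],
    [0, 0, -0.13],
  ],
  hand=[0.6, 0.6, 0.6, 0.6, 0.6, 0.6, 0.6, 0.6],
)

```text
clock: 21.88
position: [0.6065, 0.0584, 0.4473]
ee_rot: [-0.0, 0.998, -0.059, -0.003]
contact_force: [0.8, -0.0, -1.3]
width: 0.0633
gripper_force: 55.4
```

carry_out(
  linear=[
    [-0.01, 0.055, 0],
    [-0.01, 0.055, 0],
    [-0.01, 0.055, 0],
    [-0.01, 0.055, 0],
    [-0.01, 0.055, 0],
    [-0.01, 0.055, 0],
    [-0.01, 0.055, 0],
    [-0.01, 0.055, 0],
  ],
  angular=[
    [0, 0, -0.14],
    [0, 0, -0.14],
    [0, 0, -0.14],
    [0, 0, -0.14],
    [0, 0, -0.14],
    [0, 0, -0.14],
    [0, 0, -0.14],
    [0, 0, -0.14],
  ],
  hand=[0.6, 0.6, 0.6, 0.6, 0.6, 0.6, 0.6, 0.6],
)

```text
clock: 22.55
position: [0.5664, 0.2783, 0.4473]
ee_rot: [0.0, 0.995, -0.103, -0.003]
contact_force: [0.4, 0.1, -2.0]
width: 0.0638
gripper_force: 55.4
```

```bash
python3 - <<'E'
from h import *
s,M=st();print(rotto(M,Mg(-12.5,0)),(np.array([.5582,.2983,.32])-s["position"])/.5)
E
```

```text
t 22.55 q [3.460e-01 3.450e-01 1.299e+00 2.000e-03 1.504e+00 2.124e+00] p [0.5664 0.2783 0.4473] F [ 0.4  0.1 -2. ] w 0.0638 g 55.4
[ 0.00159381 -0.08161843 -0.13795527] [-0.01644872  0.03990994 -0.25452854]
```

carry_out(
  linear=[
    [-0.008, 0.02, -0.02],
    [-0.008, 0.02, -0.04],
    [0, 0, -0.04],
    [0, 0, -0.04],
    [0, 0, -0.03],
    [0, 0, -0.02],
    [0, 0, 0],
    [0, 0, 0],
  ],
  angular=[
    [0, -0.04, -0.07],
    [0, -0.04, -0.07],
    [0, 0, 0],
    [0, 0, 0],
    [0, 0, 0],
    [0, 0, 0],
    [0, 0, 0],
    [0, 0, 0],
  ],
  hand=[0.6, 0.6, 0.6, 0.6, 0.6, 0.6, 0.6, 0.6],
)

```text
clock: 23.22
position: [0.5592, 0.2969, 0.353]
ee_rot: [-0.0, 0.994, -0.109, 0.001]
contact_force: [0.4, 0.5, -1.8]
width: 0.0636
gripper_force: 55.5
```

carry_out(
  linear=[
    [0, 0, -0.015],
    [0, 0, -0.015],
    [0, 0, 0],
    [0, 0, 0],
  ],
  angular=[
    [0, 0, 0],
    [0, 0, 0],
    [0, 0, 0],
    [0, 0, 0],
  ],
  hand=[0.6, 0.6, 0.6, 0.6],
)

```text
clock: 23.55
position: [0.5594, 0.2967, 0.3386]
ee_rot: [-0.0, 0.994, -0.109, 0.001]
contact_force: [0.1, 0.1, -1.0]
width: 0.0633
gripper_force: 55.5
```

```bash
python3 - <<'E'
from h import *
s,M=st();print(rotto(M,Mg(-12.5,0)),(np.array([.5582,.2983,.3045])-s["position"])/.5)
E
```

```text
t 23.55 q [ 3.780e-01  4.020e-01  1.480e+00 -1.000e-03  1.257e+00  2.167e+00] p [0.5594 0.2967 0.3386] F [ 0.1  0.1 -1. ] w 0.0633 g 55.5
[-4.46749512e-03  3.03828119e-02 -9.70553091e-05] [-0.0023345   0.00311071 -0.0681263 ]
```

carry_out(
  linear=[
    [-0.001, 0.002, -0.02],
    [-0.001, 0.001, -0.02],
    [0, 0, -0.015],
    [0, 0, -0.007],
    [0, 0, 0],
    [0, 0, 0],
    [0, 0, 0],
  ],
  angular=[
    [0, 0.02, 0],
    [0, 0, 0],
    [0, 0, 0],
    [0, 0, 0],
    [0, 0, 0],
    [0, 0, 0],
    [0, 0, 0],
  ],
  hand=[0.6, 0.6, 0.6, 0.6, 0.6, 0.6, 0.6],
)

```text
clock: 24.13
position: [0.5587, 0.2984, 0.3081]
ee_rot: [-0.001, 0.994, -0.109, 0.001]
contact_force: [0.3, 0.3, -1.8]
width: 0.0632
gripper_force: 55.5
```

```bash
python3 - <<'E'
from h import *
import cv2
s,M=st();print(rotto(M,Mg(-12.5,0)),(np.array([.5582,.2983,.3045])-s["position"])/.5)
im=manip.get_image("side")
Rz=R.from_euler("z",-12.5,degrees=True).as_matrix();p=s["position"]
for z in (p[2]-.2392,p[2]-.1292):
    L=np.array([(-.013,-.032,0),(.013,-.032,0),(.013,.032,0),(-.013,.032,0)])@Rz.T+[p[0],p[1],z]
    print("pred corners in crop",np.round((proj("side",L)-[200,100]+.5)*[800/120,600/90]-.5).tolist())
cv2.imwrite("pics/s8.png",cv2.resize(im[100:190,200:320,::-1],(800,600),interpolation=cv2.INTER_CUBIC))
E
```

```text
t 24.13 q [ 0.381  0.425  1.522 -0.     1.191  2.17 ] p [0.5587 0.2984 0.3081] F [ 0.3  0.3 -1.8] w 0.0632 g 55.5
[-0.01010412  0.02616611 -0.00175761] [-0.00104954 -0.00028893 -0.00711214]
pred corners in crop [[311.0, 382.0], [367.0, 385.0], [381.0, 329.0], [328.0, 326.0]]
pred corners in crop [[312.0, 156.0], [370.0, 159.0], [384.0, 111.0], [329.0, 108.0]]
```

View pics/s8.png

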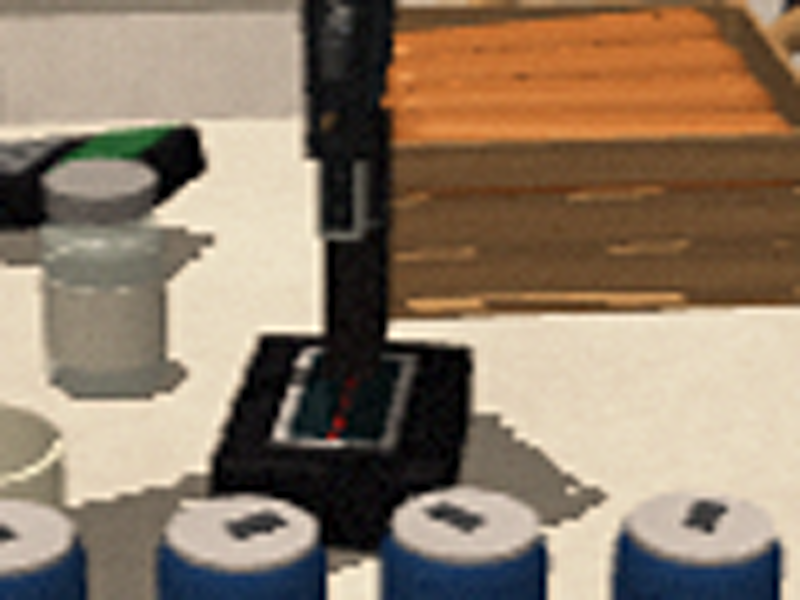

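The picture shows the box upright above the scanner window: lower end at about (327..385, 378), and the window frame's near edge from (275,443) to (398,448). The box seems slightly right of where I predicted, so I'll check the edges numerically.

```bash
python3 - <<'E'
from h import *
import cv2
im=manip.get_image("side").astype(int).sum(2)
for r in (138,141,144,147,150,153,156,158): print(r,im[r,238:272].tolist())
s=manip.get_state();p=s["position"]
for yaw in(-12.5,-8,-3):
  Rz=R.from_euler("z",yaw,degrees=True).as_matrix()
  L=np.array([(-.013,-.032,0),(.013,-.032,0),(.013,.032,0),(-.013,.032,0)])@Rz.T
  print(yaw,[np.round(proj("side",L+[p[0],p[1],p[2]-.2392+h]),1).tolist() for h in(0,.05)])
s0=np.load("side0.npy").astype(int)
W=np.array([[.541,.357],[.5996,.3457],[.5738,.2385],[.5183,.2519]]);print("frame",np.round(proj("side",np.c_[W,[.045]*4]),1).tolist())
E
```

```text
138 [656, 658, 658, 665, 657, 655, 662, 651, 652, 679, 396, 10, 38, 47, 42, 54, 33, 57, 34, 1, 139, 282, 328, 316, 333, 268, 267, 275, 267, 267, 262, 272, 268, 247]
141 [653, 655, 663, 655, 661, 655, 661, 654, 659, 685, 410, 12, 34, 44, 57, 57, 43, 57, 43, 27, 140, 219, 230, 241, 235, 236, 232, 247, 230, 236, 232, 224, 234, 227]
144 [644, 639, 643, 650, 643, 643, 639, 637, 653, 673, 409, 29, 43, 49, 54, 57, 55, 51, 52, 20, 120, 225, 220, 212, 206, 244, 262, 270, 252, 265, 261, 257, 306, 341]
147 [640, 646, 651, 652, 643, 642, 631, 635, 661, 670, 402, 6, 46, 46, 54, 53, 68, 47, 51, 13, 138, 223, 240, 219, 227, 233, 219, 235, 245, 247, 250, 371, 425, 419]
150 [488, 239, 151, 164, 152, 181, 224, 254, 243, 271, 137, 19, 62, 49, 45, 55, 48, 52, 33, 115, 607, 699, 687, 673, 685, 680, 673, 667, 657, 660, 660, 652, 650, 646]
153 [97, 27, 59, 63, 71, 49, 97, 509, 401, 159, 74, 43, 69, 60, 66, 36, 49, 33, 40, 124, 168, 202, 217, 228, 134, 38, 24, 0, 19, 29, 12, 0, 241, 572]
156 [63, 38, 49, 25, 29, 58, 222, 174, 58, 48, 52, 50, 44, 63, 73, 39, 45, 58, 49, 43, 41, 70, 258, 188, 43, 6, 19, 44, 13, 39, 34, 9, 222, 579]
158 [31, 0, 10, 26, 2, 495, 522, 263, 81, 74, 87, 58, 53, 36, 66, 76, 25, 48, 40, 45, 46, 189, 233, 116, 19, 42, 29, 44, 15, 31, 9, 0, 230, 575]
-12.5 [[[246.3, 156.8], [254.6, 157.2], [256.7, 148.9], [248.7, 148.5]], [[246.3, 141.7], [254.8, 142.2], [256.9, 134.3], [248.8, 133.9]]]
-8 [[[247.1, 156.9], [255.5, 157.1], [256.0, 148.7], [247.9, 148.6]], [[247.1, 141.9], [255.7, 142.1], [256.2, 134.2], [248.0, 134.0]]]
-3 [[[248.0, 157.1], [256.4, 157.0], [255.1, 148.6], [247.0, 148.7]], [[248.0, 142.0], [256.6, 141.9], [255.3, 134.0], [247.1, 134.1]]]
frame [[244.3, 152.3], [262.4, 153.1], [258.5, 167.8], [240.1, 166.6]]
```

```bash
python3 - <<'E'
from h import *
Rz=R.from_euler("z",-2.5,degrees=True).as_matrix()
L=np.array([(-.013,-.032,0),(.013,-.032,0),(.013,.032,0),(-.013,.032,0)])@Rz.T
for n in("side","top"):
  for h in(.11,.03,0): print(n,h,np.round(proj(n,L+[.6396,-.1257,h]),1).tolist())
im=np.load("side7.npy").astype(int).sum(2)
for r in(232,236,240,244): print(r,im[r,293:320].tolist())
t=np.load("top7.npy").astype(int).sum(2)
for r in(157,159,161,163): print(r,t[r,290:326].tolist())
for c in(302,306,310,314): print(c,t[148:176,c].tolist())
i=np.load("side0.npy").astype(int)
red=np.argwhere((i[140:175,235:270,0]>i[140:175,235:270,1]+60)&(i[140:175,235:270,0]>i[140:175,235:270,2]+60));print("red mean",red.mean(0)+[140,235],proj("side",[.5582,.2983,.045]))
i=np.load("top0.npy").astype(int)
red=np.argwhere((i[170:210,150:210,0]>i[170:210,150:210,1]+20));print("red top",len(red),red.mean(0)+[170,150],proj("top",[.5582,.2983,.045]))
E
```

```text
side 0.11 [[304.2, 220.4], [315.9, 220.0], [310.5, 204.8], [299.5, 205.1]]
side 0.03 [[301.7, 249.6], [313.0, 249.2], [307.9, 233.0], [297.3, 233.4]]
side 0 [[300.8, 259.9], [311.9, 259.5], [307.0, 243.0], [296.5, 243.4]]
top 0.11 [[318.7, 165.1], [318.9, 156.9], [298.5, 156.3], [298.3, 164.5]]
top 0.03 [[316.2, 168.5], [316.4, 160.7], [297.0, 160.1], [296.8, 167.9]]
top 0 [[315.4, 169.6], [315.6, 162.0], [296.5, 161.4], [296.3, 169.1]]
232 [645, 648, 652, 648, 666, 693, 446, 79, 39, 53, 50, 132, 123, 89, 100, 97, 123, 158, 138, 136, 139, 137, 66, 521, 665, 670, 664]
236 [659, 665, 666, 663, 673, 603, 287, 26, 49, 63, 58, 41, 40, 60, 58, 47, 58, 59, 55, 44, 49, 21, 21, 601, 685, 675, 673]
240 [659, 670, 664, 657, 664, 529, 444, 250, 29, 12, 57, 54, 72, 53, 37, 55, 63, 54, 49, 57, 53, 11, 285, 616, 672, 665, 666]
244 [670, 672, 665, 658, 681, 512, 172, 295, 200, 28, 44, 68, 65, 55, 64, 52, 57, 54, 54, 44, 43, 6, 596, 692, 677, 675, 674]
157 [391, 392, 398, 400, 398, 392, 360, 302, 227, 176, 157, 145, 138, 150, 142, 145, 135, 143, 143, 144, 157, 164, 153, 160, 160, 161, 173, 174, 229, 
[... 568 characters left out ...]

302 [408, 403, 406, 405, 405, 392, 380, 320, 231, 138, 122, 117, 121, 122, 103, 77, 72, 51, 95, 153, 252, 331, 383, 390, 400, 400, 397, 398]
306 [406, 403, 404, 401, 396, 386, 376, 303, 223, 135, 106, 122, 98, 116, 116, 92, 72, 28, 69, 130, 225, 317, 377, 397, 392, 388, 388, 396]
310 [404, 408, 397, 396, 404, 393, 377, 327, 241, 157, 113, 116, 107, 109, 100, 92, 57, 31, 55, 132, 213, 304, 374, 399, 402, 394, 400, 406]
314 [400, 397, 399, 389, 393, 389, 373, 330, 245, 160, 110, 101, 104, 108, 103, 107, 79, 68, 56, 124, 216, 320, 369, 393, 399, 399, 399, 389]
red mean [160.15384615 251.07692308] [[251.39440445 159.7175742 ]]
red top 38 [190.07894737 177.60526316] [[177.98082971 190.13616899]]
```

carry_out(
  linear=[
    [-0.004, 0.001, -0.003],
    [-0.004, 0.001, -0.003],
    [0, 0, 0],
    [0, 0, 0],
    [0, 0, 0],
    [0, 0, 0],
  ],
  angular=[
    [0, 0.02, 0],
    [0, 0, 0],
    [0, 0, 0],
    [0, 0, 0],
    [0, 0, 0],
    [0, 0, 0],
  ],
  hand=[0.6, 0.6, 0.6, 0.6, 0.6, 0.6],
)

```text
clock: 24.73
position: [0.5545, 0.2994, 0.3049]
ee_rot: [-0.0, 0.994, -0.109, 0.0]
contact_force: [0.2, 0.2, -1.6]
width: 0.0633
gripper_force: 55.5
```

```bash
python3 - <<'E'
from h import *
s,M=st();print(rotto(M,Mg(-12.5,0)),(np.array([.5549,.2996,.305])-s["position"])*1000,np.abs(s["qd"]).max())
im=manip.get_image("side").astype(int).sum(2)
for r in(141,147): print(im[r,244:262].tolist())
E
```

```text
t 24.73 q [3.850e-01 4.240e-01 1.533e+00 1.000e-03 1.184e+00 2.173e+00] p [0.5545 0.2994 0.3049] F [ 0.2  0.2 -1.6] w 0.0633 g 55.5
[-0.00835174  0.00187985 -0.00244949] [0.35954335 0.20325527 0.08127488] 0.0016671642890721868
[663, 672, 509, 176, 15, 40, 70, 65, 48, 49, 57, 26, 49, 196, 245, 249, 253, 235]
[639, 667, 490, 184, 42, 67, 61, 52, 52, 35, 37, 47, 51, 182, 232, 245, 229, 225]
```

```bash
python3 -c "
from rig import manip
print(manip.sign_off())"
```

```text
the job is handed in; nothing more can be done
None
```

The box was stood on its barcode end on the counter, carried over the cans, and handed in held upright and still, about 2 cm above the scanner window and centred on it to within a few millimetres; on a first pass wrist joint 6 reached its range limit (reading 2.702 against 2.70), so I took the box back, stood it down again and regripped it from above.

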